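Gauge a screw foot from the optics kit

TASK

Try the square screw foot that stands on the gauge's base plate: lower it over the threaded stud with its sides parallel to the base plate and screw it clockwise as far as it will go. If it turns fully home onto the pedestal, unscrew it and set it down upright in the larger compartment of the blue sorting box; if it stops short, put it upright in the smaller compartment. Leave the other square foot where it is.

Things in the scene. Friction and masses are not known exactly. Their poses are not given: they have to be found in the camera images.
- foot_a_mid (a point): Square aluminium screw foot, 42 mm square, 36 mm tall, 90 g, upright, hollow and threaded below. Point: its centre, 18 mm above its underside; z up, x and y square to its sides (alike at every quarter turn). Grip opposite sides, upper half. foot_a and foot_b look alike: try the one on the gauge's plate, about 115 mm from the stud; the other, over 180 mm from it, stays. Which is which changes.
- foot_b_mid (a point): As foot_a, point and axes alike. Started on the gauge, a good foot is fully home (underside flat on the pedestal) after about 1.25 rad clockwise from above; a bad one stops with its underside 6.5 mm above the pedestal after about 0.55 rad. Push down lightly (under 15 N) while turning. To take it off, turn back as far, rising 9 mm per rad, then lift.
- gauge_seat (a point): Steel thread gauge, fixed. Point: stud axis at the pedestal's flat top, 52 mm above the table; x, y along the base plate's sides (x +-50, y -50 to 160 mm; 12 mm thick), z up. Round pedestal 39 mm wide; stud 24 mm tall, 30 mm wide. Four-start thread, 9 mm down per rad clockwise: start with the foot's sides parallel to the plate (to 15 degrees, any quarter turn); its underside then rests 11 mm above the pedestal.
- sortbox: Blue open-topped sorting box, fixed, any yaw: 250 mm along x, 150 mm along y, 32 mm high, walls and floor 4 mm thick. Point: centre of its underside. A divider crosses it at x = +22.5 mm: the larger compartment (141 x 142 mm inside) has its centre at x = -50 mm, the smaller (96 x 142 mm) at x = +73 mm, both at y = 0.
Things that resemble listed ones, but are neither listed nor needed, are in the scene too. Leave any purple look-alike of the part that bears foot_a_mid alone.

How it is judged (in metres and radians):
On the way:
1. the foot from the base plate is screwed down on the gauge as far as it goes, the other foot untouched (((horizontal distance between foot_a_mid and gauge_seat below 0.008 m and z of foot_a_mid in the frame of gauge_seat below 0.021 m and angle between foot_a_mid's own z axis and vertical below 0.17 rad and distance of foot_b_mid from where it was at the start of the episode below 0.015 m and horizontal distance between foot_b_mid and gauge_seat above 0.16 m) or (horizontal distance between foot_b_mid and gauge_seat below 0.008 m and z of foot_b_mid in the frame of gauge_seat below 0.0265 m and angle between foot_b_mid's own z axis and vertical below 0.17 rad and distance of foot_a_mid from where it was at the start of the episode below 0.015 m and horizontal distance between foot_a_mid and gauge_seat above 0.16 m))), for 0.2 s.
At the end, for the whole second after the job is handed in: The tried foot stands upright (within 10 degrees), at rest and released, on the floor of the right compartment of the sorting box: the larger one if it turned fully home, the smaller one if it stopped short. The other square foot is within 15 mm of where it stood (((x of foot_a_mid in the frame of sortbox between -0.121 and 0.0205 m and y of foot_a_mid in the frame of sortbox between -0.052 and 0.052 m and z of foot_a_mid in the frame of sortbox below 0.029 m and angle between foot_a_mid's own z axis and vertical below 0.17 rad and linear speed of foot_a below 0.02 m/s and distance of foot_b_mid from where it was at the start of the episode below 0.015 m and horizontal distance between foot_b_mid and gauge_seat above 0.16 m) or (x of foot_b_mid in the frame of sortbox between 0.0245 and 0.121 m and y of foot_b_mid in the frame of sortbox between -0.052 and 0.052 m and z of foot_b_mid in the frame of sortbox below 0.029 m and angle between foot_b_mid's own z axis and vertical below 0.17 rad and linear speed of foot_b below 0.02 m/s and distance of foot_a_mid from where it was at the start of the episode below 0.015 m and horizontal distance between foot_a_mid and gauge_seat above 0.16 m))); the robot touches nothing.
It also fails if it takes over 51 s, if anything falls off the work surface, if the arm or the gripper's body presses on something with over 40 N, if the wrist force passes 120 N, or if a joint passes its speed limit or range.

ROBOT

A 6-joint arm with a two-finger parallel gripper is mounted at the origin on the work surface. World frame = base frame: x ahead of the robot, y to its left, z up, the work surface at z = 0. Lengths are in mm, angles in rad, forces in N, time in s.
With the tool pointing down it reaches from about 225 to 875 mm from the base axis. Payload 3.4 kg.
Tool frame: the origin (TCP) lies midway between the tips of the shut fingers; the grasp point (between the pads) lies 19 mm behind it; z points along the fingers, y is the line along which they close (so a half turn about z gives the same grasp; the last joint's range is limited). The gripper opens to 85 mm and grips with 20 to 120 N. Pads are 22 mm wide; open, the fingers measure 114 mm over their backs; the gripper's body (76 mm by 85 mm) begins 54 mm behind the grasp point. The pads swing forward as they close: fully open they stand 13 mm farther back than shut.
Start: joints at [1.008, 0.276, 1.505, -0, 1.361, -0.121], TCP at [245.872, 519.817, 231.328] pointing down, gripper open.
Joint ranges: [-2.89, 2.89], [-0.75, 2.08], [0.22, 2.7], [-1.18, 4.32], [0.11, 2.71], [-2.7, 2.7]. Speed limits (rad/s): [2.57, 2.57, 3.14, 3.14, 3.14, 3.14].

INTERFACE

Orientations are given as a 3x3 rotation matrix whose columns are the frame's x, y, z axes.
In Python, from plant import env, cams gives the robot as it stands.
- The arm moves only by the tool arm_command, never from a script. Its argument "deltas" is text: rows parted by semicolons, each of 7 numbers parted by spaces: the gripper's target within -1 to 1 (fully open at 1, half-way at 0, shut at -1), then the shift along the tool's x, y, z in cm, then the turn, a rotation vector about the tool's x, y, z in degrees. A call has exactly 5 rows; each row is the pose to reach, as a shift and turn from the pose commanded when the call began, along the tool's axes at that moment; what a row does not reach only later rows make up. A row lasts 1/10 s, in which the tool goes at most 50 mm and 8.59 degrees, less where a joint would pass 70% of its speed; a pose out of reach is approached as far as the arm can. A call with a gripper value outside its range is refused whole. The fingers move at their own pace and stop on an object; the grip force is fixed at half the most. Time passes only in rows, so rows that repeat a pose let the fingers close, or fill a call up. It gives the time, the measured TCP pose, the force, the opening and the grip force at its end, in the units of the state.
- env.get_state(): the state, without advancing time (a new reading comes with each control period).
- cams.read_camera(name): name is "scene" or "top" or "wrist"; returns a dict with "color" (384x512x3 uint8, red, green, blue), "depth" (384x512 float32, mm along the optical axis (not along the pixel's ray), 0 where there is no reading), "fx", "fy", "cx", "cy" (pixels), "R" (3x3) and "t" (3): a world point X has camera coordinates R X + t. Camera axes: x right, y down, z forward; pixel columns grow to the right and rows downward; lengths in mm; the calibration is good to about 2 mm. A picture is of the moment at which its call begins.
- env.job_done(): hands the job in; it is judged then, once.
The state is a dict: "time": time; "qpos": joint angles; "joint_velocities": joint speeds; "joint_torque": joint torques, N m; "tcp_pos": TCP position; "tool_rot": TCP orientation; "wrist_force": force on the tool from outside, world axes, zero at the start; "moment": the same for the moment, N m; "opening": finger opening in mm; "grip_force": force on a finger pad.
Only numpy, scipy, OpenCV 4.12 (cv2) and the standard library are available. Lean on these libraries where they do the work, as an engineer would, in place of code of your own. Each camera call takes 0.05 s, during which the arm holds its last target. There are 200 camera calls.

## Working session

There is one attempt and no reset: what is moved stays moved. The work goes in short steps, Python scripts to look and compute and a tool call to move; the robot and the scene stay as the last step left them, time stands still between calls to the robot, and variables do not carry over. Pictures are saved under pics/ and viewed, at most 10 in all, crops included, and the job is handed in when it is done.

Besides the shell and the picture viewer there is one more tool, called by a JSON object that holds its "method" and its "body", one argument or row to a line. arm_command: Moves the arm, as the interface text tells. Its arguments: {"type":"object","properties":{"deltas":{"type":"string"}},"required":["deltas"]}

```bash
mkdir -p pics; ls; cat > h.py <<'E'
import numpy as np, cv2
from plant import env, cams
def cloud(c):
    d=c["depth"]; v,u=np.mgrid[:d.shape[0],:d.shape[1]]
    P=np.stack([(u-c["cx"])*d/c["fx"],(v-c["cy"])*d/c["fy"],d],-1)
    return (P-c["t"])@c["R"]   # world points HxWx3
def save(n,img): cv2.imwrite("pics/"+n,img[...,::-1])
E
python3 - <<'E'
from h import *
import pickle
c=cams.read_camera("top"); s=cams.read_camera("scene")
pickle.dump((c,s),open("a.pkl","wb"))
save("top.png",c["color"]); save("scene.png",s["color"])
print(c["R"],c["t"],c["fx"]); st=env.get_state(); print(st)
E
```

```text
pics
[[-0.00802257 -0.99982912  0.01665427]
 [-0.98945258  0.00552817 -0.14475162]
 [ 0.14463481 -0.0176399  -0.98932786]] [  32.72960548  499.61500935 1169.78181192] 436.54365961365687
{'time': 0.1, 'qpos': array([ 1.00797105e+00,  2.76535571e-01,  1.50599997e+00, -1.45744521e-05,
        1.36068629e+00, -1.20992000e-01]), 'joint_velocities': array([ 0.00233221, -0.0005558 , -0.00391773, -0.00015072,  0.0013137 ,
       -0.00206846]), 'joint_torque': array([ 2.88052877e-03, -4.17698479e+01, -2.46405530e+01, -1.79201024e-04,
        5.76845807e-03, -1.88071681e-05]), 'tcp_pos': array([245.62551198, 519.38596051, 230.52663959]), 'tool_rot': array([[-9.03970503e-01,  4.27593960e-01, -8.57237451e-04],
       [ 4.27594780e-01,  9.03969460e-01, -1.38548368e-03],
       [ 1.82492022e-04, -1.61898664e-03, -9.99998673e-01]]), 'wrist_force': array([-1.04122848,  0.07502706, -0.39835913]), 'moment': array([0.05225908, 0.03839914, 0.08200998]), 'grip_force': 0.0, 'opening': 85.44630093343778}
```

View pics/top.png

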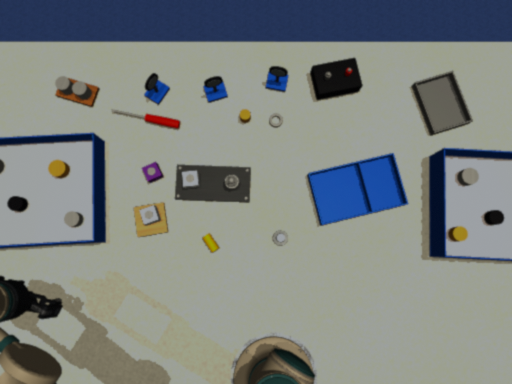

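View pics/scene.png

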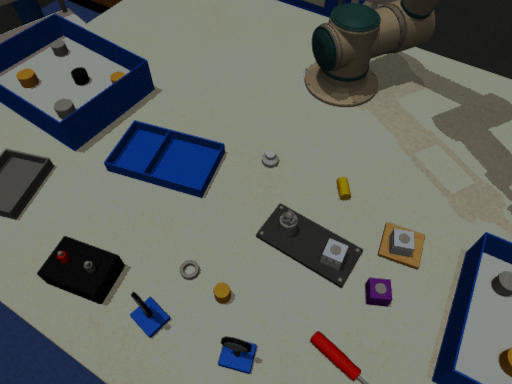

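The top view shows three candidate feet. The grey foot on the dark gauge plate is at (190,178), with the stud at (232,181). Another grey foot stands on the orange pad at (150,214), and a purple look-alike is at (152,172). The one at (190,178) fits, because it is on the plate. The sorting box is at (357,189), with its larger compartment on the left. I'll confirm with an enlarged crop and measure.

```bash
cat >> h.py <<'E'
def ray(c,px,z):
    px=np.atleast_2d(px).astype(float)
    d=np.c_[(px[:,0]-c["cx"])/c["fx"],(px[:,1]-c["cy"])/c["fy"],np.ones(len(px))]@c["R"]
    o=-c["R"].T@c["t"]
    return (o+d*((z-o[2])/d[:,2])[:,None])[:,:2]
def rect(c,mask,z):
    k,_=cv2.findContours(mask.astype(np.uint8),0,1)
    k=max(k,key=cv2.contourArea)
    return cv2.minAreaRect(ray(c,k[:,0],z).astype(np.float32)), k[:,0].mean(0)
def roi(c,u0,u1,v0,v1):
    m=np.zeros(c["depth"].shape,bool); m[v0:v1,u0:u1]=1; return m
E
python3 - <<'E'
from h import *
import pickle
c,s=pickle.load(open("a.pkl","rb"))
I=c["color"].astype(int); br=I.sum(2)
W=cloud(c); z=W[...,2]
dark=(br<300)&roi(c,168,260,155,210)
r,_=rect(c,cv2.morphologyEx(dark.astype(np.uint8),cv2.MORPH_CLOSE,np.ones((9,9))),12); print("plate",r)
f=roi(c,176,203,165,192)&(abs(z-48)<8); print("footdepth",rect(c,f,48),np.median(W[f],0))
f=roi(c,176,203,165,192)&(br>330); print("footcol",rect(c,f,48))
f=roi(c,215,250,165,200)&(z>66); print("stud",rect(c,f,76),W[f].mean(0), f.sum())
f=roi(c,215,250,165,200)&(z>40); print("ped",W[f].mean(0), f.sum())
b=(I[...,2]>I[...,0]+60)&roi(c,295,415,145,230); print("box",rect(c,b,32),rect(c,b,16))
f=roi(c,135,168,195,228)&(z>30); print("other",rect(c,f,45),np.median(W[f],0))
save("crop.png",cv2.resize(c["color"][145:245,125:265],None,fx=5,fy=5,interpolation=cv2.INTER_CUBIC))
E
```

```text
plate ((527.8529052734375, 166.6709442138672), (209.87596130371094, 102.03656005859375), 87.57333374023438)
footdepth (((535.3181762695312, 225.6397247314453), (43.30943298339844, 42.47783279418945), 5.846917629241943), array([189.80701754, 178.31578947])) [536.1282959  225.46536741  47.56213158]
footcol (((536.3726196289062, 226.05328369140625), (41.02545166015625, 41.03156280517578), 5.503297805786133), array([189.59259259, 178.03703704]))
stud (((524.8685302734375, 112.56092071533203), (23.804149627685547, 23.94943618774414), 71.02901458740234), array([230.66666667, 180.21212121])) [512.94744907 108.19245539 146.36372008] 62
ped [519.31312555 109.60257566  89.18445487] 165
box (((508.34686279296875, -237.95301818847656), (149.07376098632812, 250.69851684570312), 13.28869342803955), array([357.28996283, 188.51301115])) (((510.7918395996094, -241.80978393554688), (151.06622314453125, 254.04934692382812), 13.2886962890625), array([357.28996283, 188.51301115]))
other (((436.6446838378906, 334.69085693359375), (44.61424255371094, 44.78517150878906), 19.903379440307617), array([149.01724138, 214.56896552])) [435.66309331 334.29623892  47.69601563]
```

View pics/crop.png

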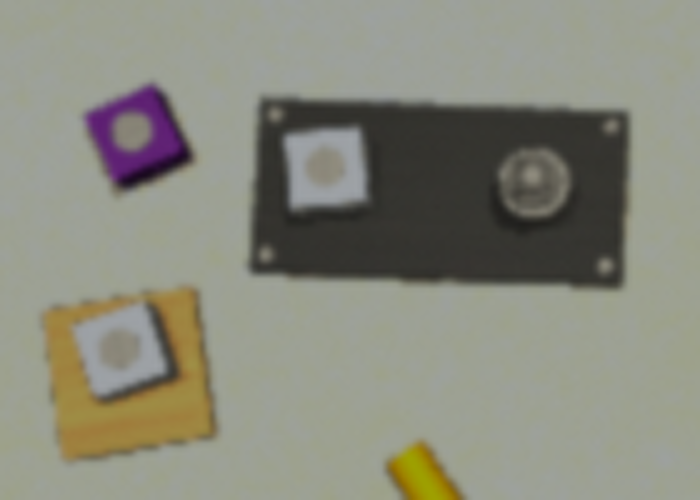

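The crop confirms it: the grey foot on the dark plate (crop 326,168) is the one to try. The one on the orange pad (crop 120,348) and the purple one stay where they are. Next I'll write a small delta calculator and move over the gauge.

```bash
cat > p.py <<'E'
# p.py [m] x y z yaw_y ... : tool-frame deltas for successive waypoints, from the tracked commanded pose
import sys,json,os,numpy as np
P=json.load(open("cmd.json")) if os.path.exists("cmd.json") else [245.87,519.82,231.33,64.7]
def go(w):
    global P
    a=np.radians(P[3]); y=np.array([np.cos(a),np.sin(a)]); x=np.array([-y[1],y[0]])
    d=np.array(w[:2])-P[:2]
    D=[round(x@d/10,2),round(y@d/10,2),round((P[2]-w[2])/10,2)]; r=round(P[3]-w[3],1)
    q=np.array(P[:2])+10*(D[0]*x+D[1]*y)
    P=[q[0],q[1],P[2]-10*D[2],P[3]-r]
    print(D,"rot",r,"->",np.round(P,1))
for w in " ".join(sys.argv[1:]).split(","): go(list(map(float,w.split())))
json.dump(P,open("cmd.json","w"))
E
python3 p.py 388 342 231 33,530 165 231 5.5
```

```text
[np.float64(-20.45), np.float64(-10.0), 0.03] rot 31.7 -> [388. 342. 231.  33.]
[np.float64(-22.58), np.float64(2.27), 0.0] rot 27.5 -> [530.  165.  231.    5.5]
```

{"method": "arm_command", "body": {
  "deltas": "1 -4.09 -2 0 0 0 6.3; 1 -8.18 -4 0.01 0 0 12.7; 1 -12.27 -6 0.02 0 0 19; 1 -16.36 -8 0.03 0 0 25.4; 1 -20.45 -10 0.03 0 0 31.7"
}}

```text
time: 0.6
tcp_pos: [388.5, 340.4, 230.7]
tool_rot: [[-0.541, 0.841, -0.0], [0.841, 0.541, -0.0], [0.0, -0.0, -1.0]]
wrist_force: [0.7, 1.0, 0.2]
opening: 85.3
grip_force: 0.0
```

{"method": "arm_command", "body": {
  "deltas": "1 -4.52 0.45 0 0 0 5.5; 1 -9.03 0.91 0 0 0 11; 1 -13.55 1.36 0 0 0 16.5; 1 -18.06 1.82 0 0 0 22; 1 -22.58 2.27 0 0 0 27.5"
}}

```text
time: 1.1
tcp_pos: [530.6, 163.3, 230.7]
tool_rot: [[-0.092, 0.996, -0.001], [0.996, 0.092, 0.0], [0.0, -0.001, -1.0]]
wrist_force: [0.8, 0.6, 0.2]
opening: 85.3
grip_force: 0.0
```

{"method": "arm_command", "body": {
  "deltas": "1 0 0 0 0 0 0; 1 0 0 0 0 0 0; 1 0 0 0 0 0 0; 1 0 0 0 0 0 0; 1 0 0 0 0 0 0"
}}

```text
time: 1.6
tcp_pos: [529.2, 166.1, 231.2]
tool_rot: [[-0.098, 0.995, -0.0], [0.995, 0.098, 0.0], [0.0, 0.0, -1.0]]
wrist_force: [0.7, -0.4, -0.5]
opening: 85.2
grip_force: 0.0
```

```bash
python3 - <<'E'
from h import *
import pickle
c=cams.read_camera("wrist"); pickle.dump(c,open("w.pkl","wb"))
save("wrist.png",c["color"]); s=env.get_state(); print(s["time"],s["tcp_pos"],s["tool_rot"],-c["R"].T@c["t"])
E
```

```text
1.65 [529.26356568 165.93736383 231.19030869] [[-9.75976150e-02  9.95225949e-01  1.28491297e-04]
 [ 9.95225939e-01  9.75975877e-02  2.03709749e-04]
 [ 1.90196788e-04  1.47759458e-04 -9.99999971e-01]] [521.98061571 249.27607334 374.97947463]
```

View pics/wrist.png

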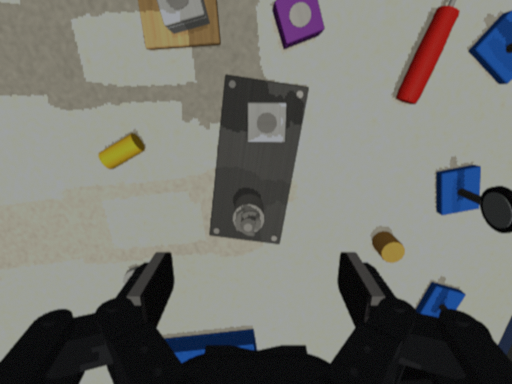

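The wrist view shows the foot at (266,123), aligned with the image, and the stud at (248,217). The plate runs from about (228,75) to (278,242). I'll refine from here.

```bash
python3 - <<'E'
from h import *
import pickle
c=pickle.load(open("w.pkl","rb"))
I=c["color"].astype(int); br=I.sum(2); W=cloud(c); z=W[...,2]
d=(z>7)&(z<70)&roi(c,200,320,68,252)
r,_=rect(c,d,12); print("plate depth",r)
dark=((br<260)&roi(c,205,312,70,248)).astype(np.uint8); dark=cv2.morphologyEx(dark,cv2.MORPH_CLOSE,np.ones((11,11)))
print("plate col",rect(c,cv2.morphologyEx(dark,cv2.MORPH_OPEN,np.ones((5,5))),12)[0])
f=(br>330)&roi(c,240,293,98,148); print("foot col",rect(c,f,48)[0])
f=(abs(z-48)<6)&roi(c,235,298,92,152); print("foot dep",rect(c,f,48)[0],np.median(z[f]))
for lo,hi in((70,84),(48,57),(40,84)):
    f=(z>lo)&(z<hi)&roi(c,225,275,180,245); print(lo,f.sum(),W[f].mean(0),rect(c,f,(lo+hi)/2)[0])
g=cv2.GaussianBlur(c["color"][...,1],(3,3),0)[185:245,222:278]
print(cv2.HoughCircles(cv2.resize(g,None,fx=4,fy=4),cv2.HOUGH_GRADIENT,1,200,param1=100,param2=25,minRadius=40,maxRadius=90))
save("ws.png",cv2.resize(c["color"][180:245,220:290],None,fx=8,fy=8,interpolation=cv2.INTER_CUBIC))
E
```

```text
plate depth ((528.9091186523438, 166.2923126220703), (209.8339385986328, 99.83243560791016), 87.59657287597656)
plate col ((528.3856811523438, 167.24623107910156), (208.49063110351562, 99.03890228271484), 87.54988861083984)
foot col ((536.302734375, 226.1830291748047), (40.8632926940918, 40.67313003540039), 5.63604211807251)
foot dep ((536.6402587890625, 225.6851043701172), (41.17890548706055, 41.96955871582031), 5.264020919799805) 49.449612684757135
70 237 [526.51404612 112.97824514  74.33553463] ((526.0699462890625, 114.64002227783203), (21.302854537963867, 22.093385696411133), 77.64932250976562)
48 300 [527.04375356 119.88701974  53.07937072] ((527.1895751953125, 114.60261535644531), (35.1175651550293, 38.143184661865234), 76.45494079589844)
40 854 [526.37526    117.08057775  61.70995443] ((526.2251586914062, 116.03413391113281), (35.45814514160156, 43.31268310546875), 5.641523838043213)
None
```

View pics/ws.png

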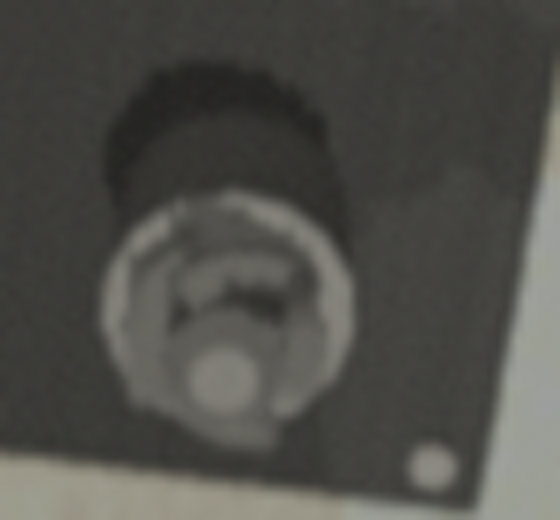

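The stud's bright tip is at crop (224,382), which is pixel (248,227.8).

```bash
python3 - <<'E'
from h import *
import pickle
c=pickle.load(open("w.pkl","rb"))
print(ray(c,[[248,227.75]],76), ray(c,[[220+228/8-.5,180+305/8-.5]],52))
print(env.get_state()["tcp_pos"])
E
python3 p.py 536.4 226 100 5.5,536.4 226 16 5.5
```

```text
[[527.10983976 110.46535382]] [[526.3102958  112.72456515]]
[529.26356568 165.93736383 231.19030869]
[np.float64(6.01), np.float64(1.22), 13.1] rot 0.0 -> [536.4 226.  100.    5.5]
[np.float64(0.0), np.float64(-0.0), 8.4] rot 0.0 -> [536.4 226.   16.    5.5]
```

{"method": "arm_command", "body": {
  "deltas": "1 1.16 0.2 2.62 0 0 0; 1 2.5 0.5 5.5 0 0 0; 1 4.2 0.8 9 0 0 0; 1 6.01 1.22 13.1 0 0 0; 1 6.01 1.22 13.1 0 0 0"
}}

```text
time: 2.15
tcp_pos: [532.1, 227.1, 95.0]
tool_rot: [[-0.098, 0.995, -0.01], [0.995, 0.098, -0.002], [-0.001, -0.01, -1.0]]
wrist_force: [-1.1, -1.6, 0.0]
opening: 85.3
grip_force: 0.0
```

{"method": "arm_command", "body": {
  "deltas": "1 0 0 0 0 0 0; 1 0 0 0 0 0 0; 1 0 0 2 0 0 0; 1 0 0 4 0 0 0; 1 0 0 5.5 0 0 0"
}}

```text
time: 2.65
tcp_pos: [537.8, 225.6, 46.7]
tool_rot: [[-0.095, 0.995, 0.004], [0.995, 0.095, 0.001], [0.0, 0.004, -1.0]]
wrist_force: [-0.5, -0.6, -0.0]
opening: 85.0
grip_force: 0.0
```

{"method": "arm_command", "body": {
  "deltas": "1 0 0 1 0 0 0; 1 0 0 2 0 0 0; 1 0 0 2.9 0 0 0; 1 0 0 2.9 0 0 0; 1 0 0 2.9 0 0 0"
}}

```text
time: 3.15
tcp_pos: [536.6, 226.0, 16.3]
tool_rot: [[-0.096, 0.995, 0.0], [0.995, 0.096, 0.0], [0.0, 0.0, -1.0]]
wrist_force: [0.6, 0.0, 0.1]
opening: 85.5
grip_force: 0.0
```

```bash
python3 - <<'E'
from h import *
s=env.get_state();print(s["tcp_pos"],s["tool_rot"][:,1],s["wrist_force"])
E
```

```text
[536.64504051 225.98944227  16.25396679] [9.95423585e-01 9.55596609e-02 4.86859557e-04] [0.57286417 0.03873344 0.09257196]
```

Well positioned, so close and lift.

{"method": "arm_command", "body": {
  "deltas": "-1 0 0 0 0 0 0; -1 0 0 0 0 0 0; -1 0 0 0 0 0 0; -1 0 0 0 0 0 0; -1 0 0 0 0 0 0"
}}

```text
time: 3.65
tcp_pos: [536.8, 226.1, 16.6]
tool_rot: [[-0.096, 0.995, 0.001], [0.995, 0.096, 0.0], [0.0, 0.001, -1.0]]
wrist_force: [0.0, 0.2, 3.9]
opening: 41.1
grip_force: 61.5
```

{"method": "arm_command", "body": {
  "deltas": "-1 0 0 0 0 0 0; -1 0 0 0 0 0 0; -1 0 0 0 0 0 0; -1 0 0 0 0 0 0; -1 0 0 0 0 0 0"
}}

```text
time: 4.15
tcp_pos: [536.8, 226.1, 16.6]
tool_rot: [[-0.096, 0.995, 0.001], [0.995, 0.096, 0.0], [0.0, 0.001, -1.0]]
wrist_force: [0.6, 0.0, 4.0]
opening: 40.9
grip_force: 61.5
```

```bash
python3 p.py 536.4 226 110 5.5,526.5 111.5 110 -2.5
```

```text
[np.float64(0.0), np.float64(-0.0), -9.4] rot 0.0 -> [536.4 226.  110.    5.5]
[np.float64(-11.3), np.float64(-2.08), 0.0] rot 8.0 -> [526.5 111.5 110.   -2.5]
```

{"method": "arm_command", "body": {
  "deltas": "-1 0 0 -2 0 0 0; -1 0 0 -5 0 0 0; -1 0 0 -8 0 0 0; -1 0 0 -9.4 0 0 0; -1 0 0 -9.4 0 0 0"
}}

```text
time: 4.65
tcp_pos: [537.6, 226.3, 111.8]
tool_rot: [[-0.096, 0.995, 0.004], [0.995, 0.096, 0.001], [0.001, 0.004, -1.0]]
wrist_force: [1.0, -0.5, -0.2]
opening: 41.0
grip_force: 60.9
```

{"method": "arm_command", "body": {
  "deltas": "-1 -3 -0.55 0 0 0 2; -1 -6 -1.1 0 0 0 4; -1 -9 -1.66 0 0 0 6; -1 -11.3 -2.08 0 0 0 8; -1 -11.3 -2.08 0 0 0 8"
}}

```text
time: 5.15
tcp_pos: [524.8, 108.9, 108.2]
tool_rot: [[0.047, 0.999, -0.004], [0.999, -0.047, -0.001], [-0.002, -0.004, -1.0]]
wrist_force: [0.3, -0.4, -0.8]
opening: 41.1
grip_force: 60.9
```

{"method": "arm_command", "body": {
  "deltas": "-1 0 0 0 0 0 0; -1 0 0 0 0 0 0; -1 0 0 0 0 0 0; -1 0 0 0 0 0 0; -1 0 0 0 0 0 0"
}}

```text
time: 5.65
tcp_pos: [526.4, 112.1, 109.9]
tool_rot: [[0.043, 0.999, 0.0], [0.999, -0.043, 0.0], [0.0, 0.0, -1.0]]
wrist_force: [0.0, -0.4, -1.4]
opening: 41.2
grip_force: 60.9
```

```bash
python3 - <<'E'
from h import *
import pickle
s=env.get_state();print(s["time"],s["tcp_pos"],s["tool_rot"][:,1],s["wrist_force"],s["opening"])
c=cams.read_camera("scene");t=cams.read_camera("top"); pickle.dump((c,t),open("b.pkl","wb"))
# project stud & foot in scene
def pr(c,X):
    q=c["R"]@np.array(X)+c["t"]; return [c["fx"]*q[0]/q[2]+c["cx"],c["fy"]*q[1]/q[2]+c["cy"]]
u,v=map(int,pr(c,[526.5,111.5,85])); print(u,v,pr(c,[526.5,111.5,76]),pr(c,[526.5,111.5,93]))
a=cv2.resize(c["color"][v-45:v+45,u-60:u+60],None,fx=6,fy=6,interpolation=cv2.INTER_CUBIC)
save("over.png",a)
E
```

```text
5.65 [526.44677357 112.07941314 109.93941473] [ 9.99084518e-01 -4.27799795e-02  2.27744065e-06] [ 0.00857885 -0.39814173 -1.43452179] 41.19010727053025
290 211 [np.float64(290.07232621896304), np.float64(214.14167208833987)] [np.float64(290.7179818834962), np.float64(209.7071100479348)]
```

View pics/over.png

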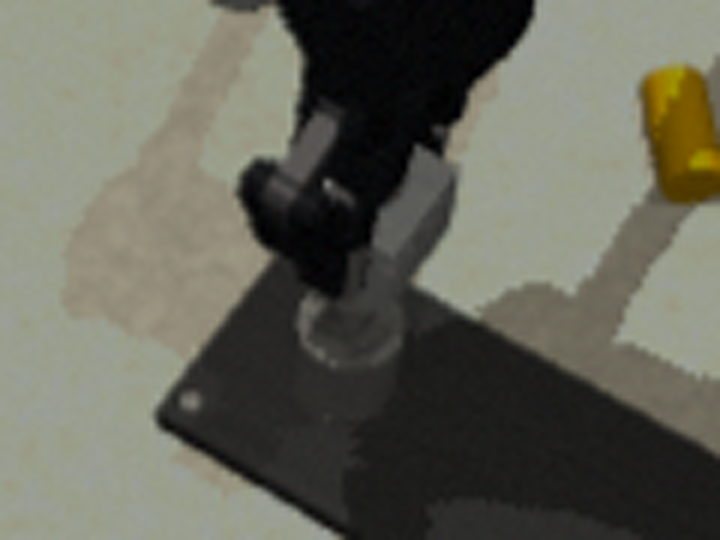

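The scene view shows the gripped foot (crop 400,220) directly above the stud and pedestal (crop 350,325). Now lower in stages.

{"method": "arm_command", "body": {
  "deltas": "-1 0 0 1 0 0 0; -1 0 0 2 0 0 0; -1 0 0 2.8 0 0 0; -1 0 0 3.5 0 0 0; -1 0 0 3.5 0 0 0"
}}

```text
time: 6.25
tcp_pos: [525.4, 111.3, 73.5]
tool_rot: [[0.044, 0.999, -0.003], [0.999, -0.044, -0.0], [-0.0, -0.003, -1.0]]
wrist_force: [-0.9, 0.6, -0.3]
opening: 41.2
grip_force: 60.9
```

{"method": "arm_command", "body": {
  "deltas": "-1 0 0 0 0 0 0; -1 0 0 0.2 0 0 0; -1 0 0 0.4 0 0 0; -1 0 0 0.6 0 0 0; -1 0 0 0.6 0 0 0"
}}

```text
time: 6.75
tcp_pos: [526.3, 111.5, 68.8]
tool_rot: [[0.044, 0.999, -0.0], [0.999, -0.044, 0.0], [0.0, -0.0, -1.0]]
wrist_force: [-0.2, -0.2, -0.3]
opening: 41.0
grip_force: 60.9
```

{"method": "arm_command", "body": {
  "deltas": "-1 0 0 0.05 0 0 0; -1 0 0 0.1 0 0 0; -1 0 0 0.15 0 0 0; -1 0 0 0.15 0 0 0; -1 0 0 0.15 0 0 0"
}}

```text
time: 7.25
tcp_pos: [526.7, 111.5, 68.0]
tool_rot: [[0.044, 0.999, 0.001], [0.999, -0.044, 0.0], [0.0, 0.001, -1.0]]
wrist_force: [-0.3, 0.8, 4.0]
opening: 40.9
grip_force: 61.4
```

Contact is at the thread start (4 N at z 68.0). Next, turn clockwise while following the pitch.

{"method": "arm_command", "body": {
  "deltas": "-1 0 0 0.05 0 0 4; -1 0 0 0.12 0 0 8; -1 0 0 0.18 0 0 12; -1 0 0 0.24 0 0 16; -1 0 0 0.31 0 0 20"
}}

```text
time: 7.75
tcp_pos: [527.4, 111.4, 65.1]
tool_rot: [[0.385, 0.923, 0.002], [0.923, -0.385, 0.0], [0.001, 0.002, -1.0]]
wrist_force: [0.2, 0.4, 4.0]
opening: 41.2
grip_force: 61.5
```

{"method": "arm_command", "body": {
  "deltas": "-1 0 0 0.07 0 0 4; -1 0 0 0.13 0 0 8; -1 0 0 0.19 0 0 12; -1 0 0 0.25 0 0 16; -1 0 0 0.25 0 0 16"
}}

```text
time: 8.25
tcp_pos: [526.7, 111.5, 62.0]
tool_rot: [[0.623, 0.783, 0.001], [0.783, -0.623, 0.0], [0.0, 0.0, -1.0]]
wrist_force: [0.0, -0.1, 2.5]
opening: 41.2
grip_force: 61.4
```

```bash
python3 - <<'E'
from h import *
s=env.get_state();print(s["tcp_pos"],s["moment"],s["wrist_force"],np.degrees(np.arctan2(s["tool_rot"][1,1],s["tool_rot"][0,1])))
E
```

```text
[526.74143552 111.45043327  61.98446015] [-0.08339434 -0.00850549  0.00966897] [ 2.09142801e-03 -1.08563588e-01  2.54236721e+00] -38.50533041324659
```

It's already at 0.63 rad and 6 mm down with no torque, so this looks like a good foot. I'll continue to the seat.

{"method": "arm_command", "body": {
  "deltas": "-1 0 0 0.07 0 0 4; -1 0 0 0.14 0 0 8; -1 0 0 0.2 0 0 12; -1 0 0 0.26 0 0 16; -1 0 0 0.33 0 0 20"
}}

```text
time: 8.75
tcp_pos: [527.2, 111.5, 59.1]
tool_rot: [[0.853, 0.521, 0.002], [0.521, -0.853, 0.0], [0.001, 0.001, -1.0]]
wrist_force: [1.0, 0.1, 4.9]
opening: 41.1
grip_force: 61.5
```

{"method": "arm_command", "body": {
  "deltas": "-1 0 0 0.06 0 0 4; -1 0 0 0.12 0 0 8; -1 0 0 0.18 0 0 12; -1 0 0 0.24 0 0 15; -1 0 0 0.24 0 0 15"
}}

```text
time: 9.25
tcp_pos: [527.0, 111.3, 56.6]
tool_rot: [[0.958, 0.285, 0.001], [0.285, -0.958, -0.0], [0.001, 0.001, -1.0]]
wrist_force: [0.2, -1.1, 4.3]
opening: 41.2
grip_force: 61.6
```

```bash
python3 - <<'E'
from h import *
s=env.get_state();print(s["tcp_pos"],s["moment"],s["wrist_force"],np.degrees(np.arctan2(s["tool_rot"][1,1],s["tool_rot"][0,1])))
E
```

```text
[527.01273401 111.30242947  56.55671292] [-0.20515612  0.04643706 -0.06965719] [ 0.19978047 -1.08591315  4.32875686] -73.43130469675697
```

{"method": "arm_command", "body": {
  "deltas": "-1 0 0 0.03 0 0 1; -1 0 0 0.04 0 0 2; -1 0 0 0.05 0 0 3; -1 0 0 0.05 0 0 4; -1 0 0 0.05 0 0 4"
}}

```text
time: 9.75
tcp_pos: [527.3, 111.4, 56.5]
tool_rot: [[0.976, 0.218, 0.002], [0.218, -0.976, -0.0], [0.002, 0.001, -1.0]]
wrist_force: [-0.6, 0.0, 7.0]
opening: 41.2
grip_force: 61.8
```

```bash
python3 - <<'E'
from h import *
s=env.get_state();print(s["tcp_pos"],s["moment"],s["wrist_force"],np.degrees(np.arctan2(s["tool_rot"][1,1],s["tool_rot"][0,1])))
E
```

```text
[527.30362442 111.39749389  56.50577981] [-0.13685591  0.04748866  0.05384025] [-0.61866379  0.03689367  6.9559875 ] -77.40355187182193
```

It's fully home: z has stopped at 56.5 with the force rising, 11.5 mm below the thread start. This is a good foot, so it goes in the larger compartment. Unscrew now.

{"method": "arm_command", "body": {
  "deltas": "-1 0 0 -0.1 0 0 -4; -1 0 0 -0.17 0 0 -8; -1 0 0 -0.23 0 0 -12; -1 0 0 -0.3 0 0 -16; -1 0 0 -0.36 0 0 -20"
}}

```text
time: 10.25
tcp_pos: [526.7, 111.1, 59.1]
tool_rot: [[0.841, 0.541, 0.0], [0.541, -0.841, -0.0], [-0.0, 0.001, -1.0]]
wrist_force: [-0.2, -1.1, 0.8]
opening: 41.2
grip_force: 61.1
```

{"method": "arm_command", "body": {
  "deltas": "-1 0 0 -0.06 0 0 -4; -1 0 0 -0.13 0 0 -8; -1 0 0 -0.19 0 0 -12; -1 0 0 -0.25 0 0 -16; -1 0 0 -0.31 0 0 -20"
}}

```text
time: 10.75
tcp_pos: [526.4, 111.3, 62.1]
tool_rot: [[0.605, 0.796, -0.0], [0.796, -0.605, -0.0], [-0.0, -0.0, -1.0]]
wrist_force: [0.9, -1.6, 1.3]
opening: 41.1
grip_force: 61.1
```

{"method": "arm_command", "body": {
  "deltas": "-1 0 0 -0.06 0 0 -4; -1 0 0 -0.13 0 0 -8; -1 0 0 -0.19 0 0 -12; -1 0 0 -0.25 0 0 -16; -1 0 0 -0.31 0 0 -20"
}}

```text
time: 11.25
tcp_pos: [526.1, 111.5, 65.3]
tool_rot: [[0.297, 0.955, -0.001], [0.955, -0.297, 0.0], [-0.0, -0.001, -1.0]]
wrist_force: [-0.7, -0.2, 2.5]
opening: 41.0
grip_force: 61.2
```

{"method": "arm_command", "body": {
  "deltas": "-1 0 0 -0.07 0 0 -4; -1 0 0 -0.13 0 0 -8; -1 0 0 -0.19 0 0 -12; -1 0 0 -0.26 0 0 -16; -1 0 0 -0.27 0 0 -16"
}}

```text
time: 11.75
tcp_pos: [525.9, 111.5, 68.0]
tool_rot: [[0.025, 1.0, -0.001], [1.0, -0.025, 0.0], [0.0, -0.001, -1.0]]
wrist_force: [-2.2, -0.5, 1.2]
opening: 41.0
grip_force: 61.2
```

{"method": "arm_command", "body": {
  "deltas": "-1 0 0 -0.05 0 0 0; -1 0 0 -0.1 0 0 0; -1 0 0 -0.15 0 0 0; -1 0 0 -0.2 0 0 0; -1 0 0 -0.2 0 0 0"
}}

```text
time: 12.25
tcp_pos: [526.5, 111.5, 70.2]
tool_rot: [[0.026, 1.0, 0.0], [1.0, -0.026, 0.0], [0.0, 0.0, -1.0]]
wrist_force: [0.3, 0.2, -1.0]
opening: 40.9
grip_force: 61.1
```

```bash
echo '[526.5,111.5,70.3,-1.5]'>cmd.json; python3 p.py 526.5 111.5 130 -1.5,512 -39 130 6,496.8 -189.3 130 13.3,496.8 -189.3 30 13.3,496.8 -189.3 9 13.3
```

```text
[np.float64(0.0), np.float64(0.0), -5.97] rot 0.0 -> [526.5 111.5 130.   -1.5]
[np.float64(-15.08), np.float64(-1.06), 0.0] rot -7.5 -> [512. -39. 130.   6.]
[np.float64(-14.79), np.float64(-3.08), 0.0] rot -7.3 -> [ 496.8 -189.3  130.    13.3]
[np.float64(-0.0), np.float64(0.0), 10.0] rot 0.0 -> [ 496.8 -189.3   30.    13.3]
[np.float64(-0.0), np.float64(0.0), 2.1] rot 0.0 -> [ 496.8 -189.3    9.    13.3]
```

{"method": "arm_command", "body": {
  "deltas": "-1 0 0 -1 0 0 0; -1 0 0 -2.5 0 0 0; -1 0 0 -4.5 0 0 0; -1 0 0 -5.97 0 0 0; -1 0 0 -5.97 0 0 0"
}}

```text
time: 12.75
tcp_pos: [528.4, 111.6, 132.7]
tool_rot: [[0.026, 1.0, 0.006], [1.0, -0.026, 0.001], [0.001, 0.006, -1.0]]
wrist_force: [0.3, -1.3, 0.3]
opening: 41.5
grip_force: 61.0
```

{"method": "arm_command", "body": {
  "deltas": "-1 -3 -0.2 0 0 0 -1.5; -1 -6 -0.4 0 0 0 -3; -1 -9 -0.6 0 0 0 -4.5; -1 -12 -0.8 0 0 0 -6; -1 -15.08 -1.06 0 0 0 -7.5"
}}

```text
time: 13.25
tcp_pos: [511.3, -40.0, 129.4]
tool_rot: [[-0.106, 0.994, -0.001], [0.994, 0.106, 0.0], [0.0, -0.001, -1.0]]
wrist_force: [-0.4, 0.3, -1.1]
opening: 41.0
grip_force: 61.0
```

{"method": "arm_command", "body": {
  "deltas": "-1 -3.3 -0.7 0 0 0 -1.6; -1 -7 -1.4 0 0 0 -3.2; -1 -11 -2.2 0 0 0 -5; -1 -14.79 -3.08 0 0 0 -7.3; -1 -14.79 -3.08 0 0 0 -7.3"
}}

```text
time: 13.75
tcp_pos: [496.4, -193.9, 129.5]
tool_rot: [[-0.226, 0.974, 0.0], [0.974, 0.226, -0.003], [-0.003, -0.0, -1.0]]
wrist_force: [0.4, 0.4, -1.5]
opening: 41.6
grip_force: 61.0
```

{"method": "arm_command", "body": {
  "deltas": "-1 0 0 0 0 0 0; -1 0 0 0 0 0 0; -1 0 0 0 0 0 0; -1 0 0 1.5 0 0 0; -1 0 0 3 0 0 0"
}}

```text
time: 14.25
tcp_pos: [497.3, -188.2, 100.1]
tool_rot: [[-0.232, 0.973, 0.001], [0.973, 0.232, -0.001], [-0.001, 0.001, -1.0]]
wrist_force: [-0.1, -0.2, -1.3]
opening: 41.5
grip_force: 61.0
```

```bash
python3 - <<'E'
from h import *
s=env.get_state();print(s["tcp_pos"],s["opening"])
c=cams.read_camera("wrist"); save("box.png",c["color"])
E
```

```text
[ 497.27564782 -188.24375556  100.06135935] 41.47105565863118
```

View pics/box.png

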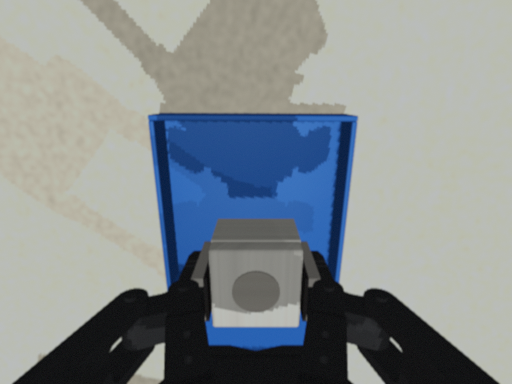

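The foot (255,270) is held upright, centred across the box and aligned with it, over the larger compartment. The divider isn't in view because the hand hides it. Lower it.

{"method": "arm_command", "body": {
  "deltas": "-1 0 0 2 0 0 0; -1 0 0 4 0 0 0; -1 0 0 6 0 0 0; -1 0 0 7.5 0 0 0; -1 0 0 8.5 0 0 0"
}}

```text
time: 14.8
tcp_pos: [496.4, -188.2, 14.1]
tool_rot: [[-0.231, 0.973, -0.001], [0.973, 0.231, 0.001], [0.001, -0.001, -1.0]]
wrist_force: [0.3, -0.1, -1.1]
opening: 40.8
grip_force: 61.0
```

{"method": "arm_command", "body": {
  "deltas": "-1 0 0 0 0 0 0; -1 0 0 0.2 0 0 0; -1 0 0 0.4 0 0 0; -1 0 0 0.6 0 0 0; -1 0 0 0.65 0 0 0"
}}

```text
time: 15.3
tcp_pos: [496.8, -189.4, 8.6]
tool_rot: [[-0.23, 0.973, 0.001], [0.973, 0.23, -0.0], [-0.0, 0.0, -1.0]]
wrist_force: [-0.8, 0.3, -0.0]
opening: 41.2
grip_force: 61.0
```

On or within a fraction of a millimetre of the floor, so open and retreat.

{"method": "arm_command", "body": {
  "deltas": "0.3 0 0 0.02 0 0 0; 0.5 0 0 0 0 0 0; 0.8 0 0 0 0 0 0; 1 0 0 0 0 0 0; 1 0 0 0 0 0 0"
}}

```text
time: 15.8
tcp_pos: [496.7, -189.3, 8.4]
tool_rot: [[-0.23, 0.973, 0.0], [0.973, 0.23, 0.0], [0.0, 0.0, -1.0]]
wrist_force: [0.5, 0.3, -0.7]
opening: 85.7
grip_force: 0.0
```

{"method": "arm_command", "body": {
  "deltas": "1 0 0 0 0 0 0; 1 0 0 0 0 0 0; 1 0 0 0 0 0 0; 1 0 0 -0.5 0 0 0; 1 0 0 -1 0 0 0"
}}

```text
time: 16.3
tcp_pos: [496.7, -189.3, 18.7]
tool_rot: [[-0.23, 0.973, -0.0], [0.973, 0.23, 0.0], [0.0, -0.0, -1.0]]
wrist_force: [0.5, -1.0, -0.1]
opening: 85.5
grip_force: 0.0
```

{"method": "arm_command", "body": {
  "deltas": "1 0 0 -3 0 0 0; 1 0 0 -7 0 0 0; 1 0 0 -11 0 0 0; 1 0 0 -15 0 0 0; 1 0 0 -18 0 0 0"
}}

```text
time: 16.8
tcp_pos: [497.3, -189.6, 201.8]
tool_rot: [[-0.23, 0.973, 0.003], [0.973, 0.23, -0.002], [-0.002, 0.003, -1.0]]
wrist_force: [0.1, -1.2, 0.3]
opening: 85.6
grip_force: 0.0
```

{"method": "arm_command", "body": {
  "deltas": "1 4 0 0 0 0 0; 1 8 0 0 0 0 0; 1 12 0 0 0 0 0; 1 15 0 0 0 0 0; 1 15 0 0 0 0 0"
}}

```text
time: 17.3
tcp_pos: [460.5, -40.1, 199.0]
tool_rot: [[-0.233, 0.972, -0.0], [0.972, 0.233, 0.002], [0.002, 0.0, -1.0]]
wrist_force: [-0.1, -0.5, 0.4]
opening: 85.0
grip_force: 0.0
```

```bash
python3 - <<'E'
from h import *
c=cams.read_camera("top")
save("end.png",c["color"][130:260,120:440].repeat(2,0).repeat(2,1))
W=cloud(c); z=W[...,2]
I=c["color"].astype(int)
f=roi(c,310,368,160,222)&(z>33)&(z<50)&(I[...,2]<I[...,0]+40); print(f.sum(),rect(c,f,40)[0],np.median(z[f]))
f=roi(c,135,168,195,228)&(z>30); print("other",rect(c,f,45)[0])
s=env.get_state();print(s["time"],s["tcp_pos"],s["wrist_force"])
E
```

```text
13 ((488.0718994140625, -206.327392578125), (5.536233901977539, 11.231828689575195), 87.89240264892578) 40.17606424499672
other ((437.3167724609375, 334.5133972167969), (44.29539489746094, 45.13564682006836), 18.32752799987793)
17.35 [461.61742561 -42.00898411 199.07153956] [ 0.39465771 -0.52573601  0.04949966]
```

View pics/end.png

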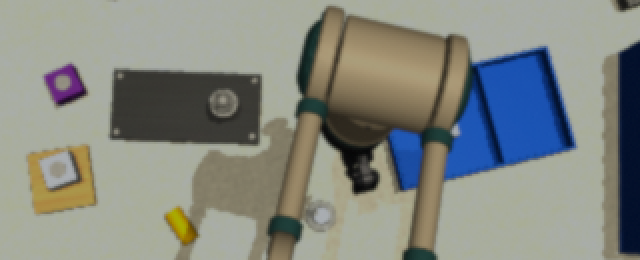

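The arm hides most of the box; only a corner of the foot shows at (455,130). The other foot is unmoved at (60,168). I'll check with the scene camera.

```bash
python3 - <<'E'
from h import *
c=cams.read_camera("scene"); save("end2.png",c["color"][100:220,90:250].repeat(4,0).repeat(4,1))
W=cloud(c); I=c["color"].astype(int)
f=roi(c,100,230,120,200)&(abs(W[...,2]-40)<5)&(I[...,2]<I[...,0]+40); print(f.sum(),rect(c,f,40)[0],np.median(W[f],0))
E
```

```text
261 ((499.2591247558594, -190.5861053466797), (44.93449401855469, 44.05270004272461), 12.912378311157227) [ 500.25096144 -189.31359953   41.57033819]
```

View pics/end2.png

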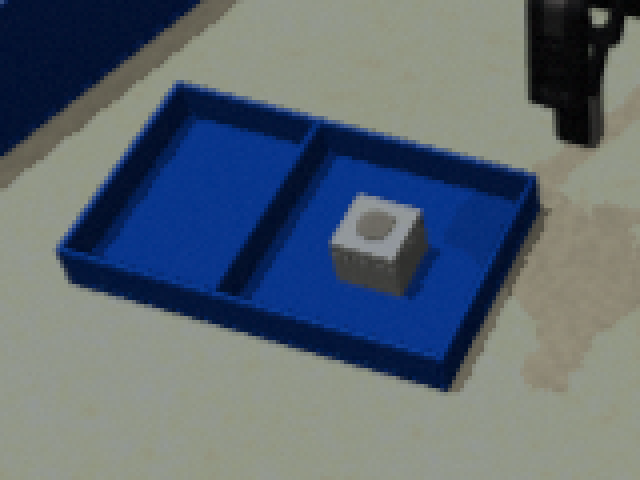

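The foot stands upright near the centre of the larger compartment (380,240), and the gripper is clear.

```bash
python3 -c "
from plant import env
print(env.job_done())"
```

```text
the job is handed in; nothing more can be done
None
```

The foot from the gauge's plate turned fully home (about 1.25 rad, 11.5 mm down), so I unscrewed it and set it upright in the larger compartment; the other foot was left where it stood, and the job is handed in at about 17 s (no verdict was returned).

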